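Work the seized bolt of the large specimen case free

ROBOT

A 6-joint arm with a two-finger parallel gripper is mounted at the origin on the work surface. World frame = base frame: x ahead of the robot, y to its left, z up, the work surface at z = 0. Lengths are in mm, angles in rad, forces in N, time in s.
With the tool pointing down it reaches from about 275 to 1000 mm from the base axis. Payload 8.4 kg.
Tool frame: the origin (TCP) lies between the finger pads; the fingertips stand 22 mm ahead of it and the grasp point (between the pads) lies 3 mm ahead of it; z points along the fingers, y is the line along which they close (so a half turn about z gives the same grasp; the last joint's range is limited). The gripper opens to 85 mm and grips with 20 to 120 N. Pads are 22 mm wide; open, the fingers measure 114 mm over their backs; the gripper's body (76 mm by 85 mm) begins 54 mm behind the grasp point. The pads swing forward as they close: fully open they stand 13 mm farther back than shut.
Start: joints at [-1.155, 0.353, 1.633, -0, 1.155, -0.002], TCP at [253.593, -571.243, 253.281] pointing down, gripper open.
Joint ranges: [-2.63, 2.63], [-0.92, 2.1], [0.06, 2.66], [-1.3, 4.44], [0, 2.69], [-3.02, 3.02]. Speed limits (rad/s): [2.22, 2.22, 2.79, 3.14, 3.14, 3.14].

INTERFACE

Orientations are given as [roll, pitch, yaw] about the fixed x, y, z axes, in that order (R = Rz(yaw) Ry(pitch) Rx(roll)).
In Python, from rig import r, grab_frame gives the robot as it stands.
- The arm moves only by the shell command python3 -m inch 'ROWS' [FORCE]. ROWS is JSON, a list of rows, each a list of 7 numbers: the turn, a rotation vector about the tool's x, y, z as a fraction of full scale, then the shift along the tool's x, y, z as a fraction of full scale, then the closure, from 0 (fully open) to 1 (shut). In form: [[rx, ry, rz, dx, dy, dz, fingers], ...]. A call has 1 to 8 rows; each row shifts and turns the commanded pose from where the row before left it, along the tool's axes as they then stand; what a row does not reach is not made up. Full scale, the value 1, is 2.5 cm for a shift and pi rad for a turn. A row lasts 1/12 s, in which the tool goes at most 41.7 mm and 7.16 degrees, less where a joint would pass 70% of its speed; a pose out of reach is approached as far as the arm can. A call with a number of a shift or a turn outside -1 to 1 is refused whole. A call with a gripper value outside its range is refused whole. The fingers move at their own pace and stop on an object; FORCE is the grip in N (left out, the last holds). Time passes only in rows, so rows that do not move let the fingers close. It gives the time, the measured TCP pose, the force, the opening and the grip force at its end, in the units of the state.
- r.sense(): the state, without advancing time (a new reading comes with each control period).
- grab_frame(name): name is "side" or "top"; returns a dict with "pixels" (420x560x3 uint8, red, green, blue), "z_map" (420x560 float32, mm along the optical axis (not along the pixel's ray), 0 where there is no reading), "vertical_fov" (degrees; the focal length in pixels is half the picture's height over the tangent of half this angle, whatever the lens; pixels are square), "cx", "cy" (the principal point, pixels), "dist" ([k1, k2, p1, p2, k3] as OpenCV has them; the pictures are not rectified), "cam_to_world" (4x4, takes a point from camera to world coordinates). Camera axes: x right, y down, z forward; pixel columns grow to the right and rows downward; lengths in mm; the calibration is good to about 2 mm. A picture is of the moment at which its call begins.
- r.sign_off(): hands the job in; it is judged then, once.
The state is a dict: "clock": time; "qpos": joint angles; "qvel": joint speeds; "joint_efforts": joint torques, N m; "eef_pos": TCP position; "tcp_rot": TCP orientation; "contact_force": force on the tool from outside, world axes, zero at the start; "wrist_torque": the same for the moment, N m; "opening": opening from 0.0 (shut) to 1.0 (fully open); "grasp_force": force on a finger pad.
Only numpy, scipy, OpenCV 4.12 (cv2) and the standard library are available. Lean on these libraries where they do the work, as an engineer would, in place of code of your own. Each camera call takes 0.05 s, during which the arm holds its last target. There are 200 camera calls.

TASK

The corroded slide bolt on the lid of the larger of the two steel specimen cases has seized. Work it free with short strokes, drawing it out until it jams and pushing it right back home, over and over until it runs, then leave it fully drawn so that the lid can be opened. Leave the smaller case bolted.

Things in the scene. Friction and masses are not known exactly. Their poses are not given: they have to be found in the camera images.
- large_grip (a point): In the upright steel handle of the seized bolt on the larger case (180 x 240 mm, 100 tall, fixed). Handle: 24 mm along x, 14 along y, 70 above the lid; the point is on its centre line, 50 above the lid. z up; +y: the way the bolt is drawn; it moves with the bolt. Bolt and straps reach 20 mm above the lid, clear of a grip from above, best with the fingers before and behind the handle along y.
- large_bolt (a joint): Draw of the seized bolt, m: 0 home (in the keeper), 0.050 end stop, fully drawn. Drag 3-10 N; stays where left. The first pull jams hard at about 0.020 however hard it is pulled (15 N or more means jammed); once pulled to within 2 mm of that and pushed back home (0.003 or less), the next pull jams at about 0.026; pulled to that and pushed home again, it then runs right out.
- small_grip (a point): The like point on the similar bolt of the smaller case (130 x 160 mm, 70 tall, fixed): in its upright handle, 20 mm along x, 14 along y, rising 60 above the lid; the point is 40 above the lid, 110 above the bench. Same axes. Not to be worked.
- small_bolt (a joint): Draw of the smaller case's bolt, m: 0 home, 0.035 fully drawn. It moves easily (about 3 N) and must stay home.
Things that resemble listed ones, but are neither listed nor needed, are in the scene too. What is shaped like the part that bears small_grip but orange is not meant.

How it is judged (in metres and radians):
At the end, for the whole second after the job is handed in: The large case's bolt is at rest, drawn at least 40 of its 50 mm; the small case's bolt is still home (within 8 mm) (value of joint large_bolt above 0.04 m and velocity of joint large_bolt between -0.01 and 0.01 m/s and value of joint small_bolt below 0.008 m); the robot touches nothing.
It fails at once if the smaller case's bolt is drawn more than 10 mm (value of joint small_bolt above 0.01 m).
It also fails if it takes over 32 s, if anything falls off the work surface, if the arm or the gripper's body presses on something with over 40 N, if the wrist force passes 120 N, or if a joint passes its speed limit or range.

## Working session

There is one attempt and no reset: what is moved stays moved. The work goes in short steps, Python scripts to look and compute and a shell command to move; the robot and the scene stay as the last step left them, time stands still between calls to the robot, and variables do not carry over. Pictures are saved under pics/ and viewed, at most 10 in all, crops included, and the job is handed in when it is done.

```bash
mkdir -p pics; ls
cat > h.py <<'E'
import numpy as np, cv2
from rig import r, grab_frame
def K(f):
    F=f["pixels"].shape[0]/2/np.tan(np.radians(f["vertical_fov"])/2)
    return np.array([[F,0,f["cx"]],[0,F,f["cy"]],[0,0,1.]])
def pts(f):
    "world xyz (mm) per pixel from depth"
    h,w=f["z_map"].shape
    uv=np.stack(np.meshgrid(np.arange(w),np.arange(h)),-1).reshape(-1,1,2).astype(np.float64)
    n=cv2.undistortPoints(uv,K(f),np.array(f["dist"],float)).reshape(h,w,2)
    z=f["z_map"]; c=np.dstack([n*z[...,None],z,np.ones_like(z)])
    p=(c@np.array(f["cam_to_world"]).T)[...,:3]; p[z==0]=np.nan
    return p
E
python3 - <<'E'
from h import *
s=r.sense(); print({k:np.round(v,3).tolist() for k,v in s.items()})
for n in("top","side"):
    f=grab_frame(n); cv2.imwrite(f"pics/{n}0.png",f["pixels"][...,::-1]); np.savez(f"{n}0.npz",p=pts(f),i=f["pixels"])
    print(n,np.round(f["cam_to_world"],2).tolist(),(f["z_map"]==0).mean())
E
```

```text
pics
{'clock': 0.0, 'qpos': [-1.155, 0.354, 1.634, -0.0, 1.155, -0.002], 'qvel': [-0.0, 0.001, -0.0, 0.001, 0.0, 0.001], 'joint_efforts': [-0.003, -60.526, -34.207, -0.0, 0.009, -0.0], 'eef_pos': [253.428, -570.842, 252.582], 'tcp_rot': [-3.14, -0.0, 0.418], 'contact_force': [-0.509, -0.541, 0.233], 'wrist_torque': [0.005, -0.014, 0.038], 'grasp_force': 0.0, 'opening': 0.999}
top [[0.01, -1.0, 0.08, 375.74], [-1.0, -0.01, -0.04, 15.22], [0.04, -0.08, -1.0, 883.07], [0.0, 0.0, 0.0, 1.0]] 0.003745748299319728
side [[-0.9, -0.34, 0.29, 145.35], [-0.44, 0.68, -0.59, 551.75], [0.0, -0.65, -0.76, 851.27], [0.0, 0.0, 0.0, 1.0]] 0.003975340136054422
```

View pics/top0.png

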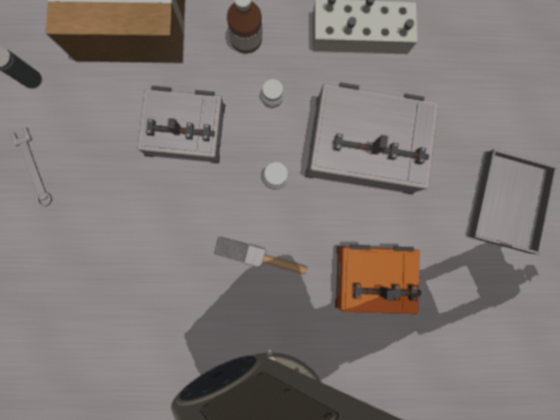

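View pics/side0.png

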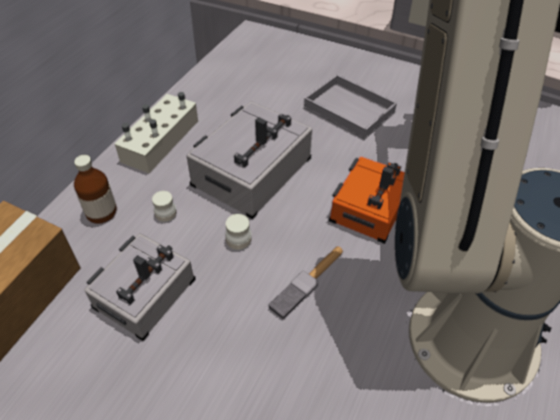

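The top view shows the three candidates for the handle: large steel case (378,145), small steel case (175,126), and orange case (393,292), which is a decoy. By the description I choose the large one at (378,145). Next, a close crop and measurement.

Run:
```python
from h import *
d=np.load("top0.npz");p=d["p"];i=d["i"]
a=cv2.resize(i[80:195,300:445],None,fx=5,fy=5,interpolation=cv2.INTER_CUBIC);cv2.imwrite("pics/crop1.png",a[...,::-1])
P=p[80:195,300:445]; z=P[...,2]
lid=(z>85)&(z<108); q=P[lid]; print("lid z",np.median(q[:,2]))
rc=cv2.minAreaRect(q[:,:2].astype(np.float32)); print(rc, cv2.boxPoints(rc).round(0).tolist())
for lo,hi in((109,126),(135,155),(155,164),(164,180)):
    m=(z>lo)&(z<hi); q=P[m]; print(lo,m.sum(),q.mean(0).round(1),q.min(0).round(1),q.max(0).round(1))
s=np.load("side0.npz")["p"].reshape(-1,3); c=np.array(rc[0])
m=(np.hypot(*(s[:,:2]-c).T)<120)&(s[:,2]>135);q=s[m];print("side",m.sum(),q.mean(0).round(1),q.min(0).round(1),q.max(0).round(1))
m=(z>135)
print(cv2.minAreaRect(P[m][:,:2].astype(np.float32)))
# straps etc.
m=((z>109)).astype(np.uint8); n,L,st,ce=cv2.connectedComponentsWithStats(m)
for k in range(1,n):
    if st[k,4]>8: print(st[k],P[L==k].mean(0).round(1))
```

```text
lid z 100.05724360735724
((581.1741333007812, -206.61810302734375), (240.8070068359375, 188.1842041015625), 81.47836303710938) [[470.0, -312.0], [656.0, -340.0], [692.0, -101.0], [506.0, -74.0]]
109 783 [ 545.2 -213.2  117.1] [ 519.5 -304.4  109. ] [ 574.8 -117.6  125.1]
135 49 [ 544.1 -195.5  145.1] [ 535.8 -204.6  135.1] [ 559.1 -191.9  154.8]
155 24 [ 544.9 -195.5  160. ] [ 535.9 -203.2  155.1] [ 559.4 -192.2  163.4]
164 99 [ 547.6 -199.1  169.8] [ 535.9 -206.9  164.7] [ 559.8 -191.7  173.3]
side 204 [ 544.2 -195.6  155.8] [ 532.8 -206.8  135. ] [ 559.9 -189.2  173.1]
((548.2103881835938, -199.5069580078125), (13.669620513916016, 23.883098602294922), 83.4225082397461)
[ 33  53  96  31 977] [ 545.4 -210.   125.2]
```

View pics/crop1.png

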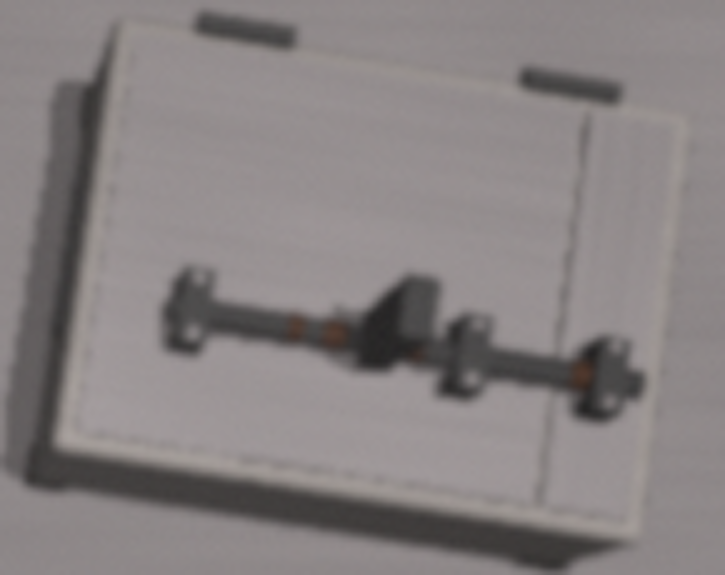

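The crop confirms it: the steel case, with the handle upright at crop (415,310), the keeper at the right (600,380) across the lid seam, and the bolt free to run left. So the draw is to image-left, which is world +y (0.149, 0.989). Sizes check out: lid z is 100, length 240, handle 14x24, top at 170, and its centre is about (548,-199.5).

```bash
python3 -m inch '[[0,0,0.036,0.5,-0.5,0,0],[0,0,0.036,0.5,-0.8,0,0],[0,0,0.036,0.5,-0.9,0,0],[0,0,0.036,0.5,-0.9,0,0],[0,0,0.036,0.5,-0.9,0,0],[0,0,0,0.5,-0.9,0,0],[0,0,0,0.5,-0.9,0,0],[0,0,0,0.5,-0.9,0,0]]' 40
cat > g.py <<'E'
from h import *
from scipy.spatial.transform import Rotation as R
import sys
s=r.sense(); Rm=R.from_euler("xyz",s["tcp_rot"]).as_matrix()
t=np.array([float(a) for a in sys.argv[1:4]])
print("t",round(float(s["clock"]),2),np.round(s["eef_pos"],1),np.round(s["tcp_rot"],3),"units",np.round(Rm.T@(t-s["eef_pos"])/25,2))
Rt=R.from_euler("xyz",[np.pi,0,-.149]).as_matrix()
print("turn frac",np.round(R.from_matrix(Rm.T@Rt).as_rotvec()/np.pi,4),"F",np.round(s["contact_force"],1))
E
python3 g.py 548 -199.5 220
```

```text
clock: 0.77
eef_pos: [345.2, -399.5, 253.1]
tcp_rot: [-3.141, 0.0, -0.148]
contact_force: [-0.7, 0.3, 0.2]
opening: 0.996
grasp_force: 0.0
t 0.77 [ 345.2 -399.5  253.1] [-3.141  0.    -0.148] units [ 6.84 -9.11  1.32]
turn frac [-0.0001  0.0001  0.0003] F [-0.7  0.3  0.2]
```

```bash
python3 -m inch '[[0,0,0,0.75,-0.95,0,0],[0,0,0,0.75,-0.95,0,0],[0,0,0,0.75,-0.95,0,0],[0,0,0,0.75,-0.95,0,0],[0,0,0,0.75,-0.95,0,0],[0,0,0,0.75,-0.95,0.1,0],[0,0,0,0.75,-0.95,0.2,0],[0,0,0,0.75,-0.95,0.3,0]]' >/dev/null;  python3 -m inch '[[0,0,0,0.4,-0.7,0.3,0],[0,0,0,0.2,-0.4,0.3,0],[0,0,0,0,0,0,0],[0,0,0,0,0,0,0]]' >/dev/null; python3 g.py 548 -199.5 153
python3 - <<'E'
from h import *
for n in("top","side"):
    f=grab_frame(n); P=pts(f); c=f["pixels"]
    m=(np.abs(P[...,0]-548)<30)&(np.abs(P[...,1]+199.5)<30)&(P[...,2]>135)&(P[...,2]<185); q=P[m]
    print(n,m.sum(),q.mean(0) if len(q) else 0)
    if n=="side": cv2.imwrite("pics/s1.png",cv2.resize(c[70:230,150:370],None,fx=3.5,fy=3.5)[...,::-1])
E
```

```text
t 1.77 [ 539.4 -209.7  222.6] [ 3.142e+00  2.000e-03 -1.470e-01] units [ 0.29 -0.45  2.78]
turn frac [0.     0.0006 0.0008] F [-0.2 -0.5  0.3]
top 151 [ 544.74012168 -197.06626194  160.5281767 ]
side 200 [ 544.1282129  -195.70324277  156.11543698]
```

View pics/s1.png

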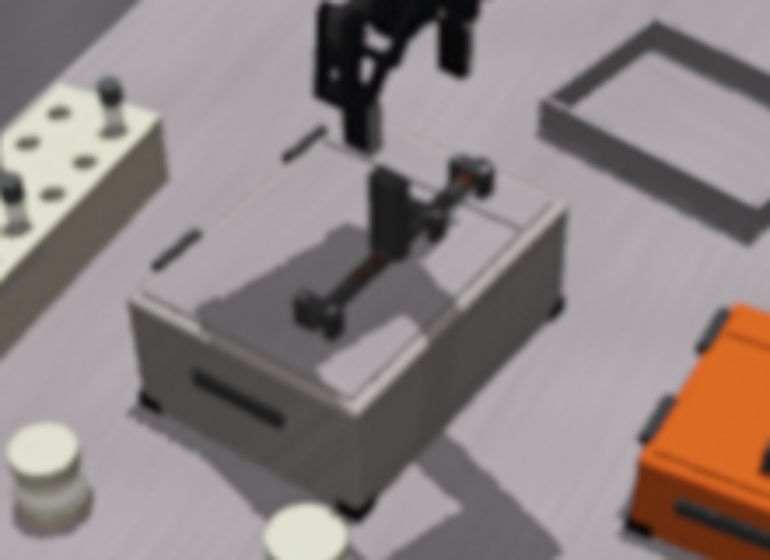

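The crop shows the open fingers at (360,120) and (455,50) before and behind the handle at (390,210), still above it. I'll finish aligning and descend.

```bash
python3 -m inch '[[0,0,0,0.15,-0.25,0,0],[0,0,0,0.14,-0.2,0,0],[0,0,0,0,0,0.5,0],[0,0,0,0,0,0.7,0],[0,0,0,0,0,0.7,0],[0,0,0,0,0,0.6,0],[0,0,0,0,0,0.3,0],[0,0,0,0,0,0,0]]' ; python3 g.py 548 -199.5 153
```

```text
clock: 2.53
eef_pos: [547.6, -199.4, 151.0]
tcp_rot: [-3.141, 0.004, -0.148]
contact_force: [-0.3, 0.2, 0.6]
opening: 0.999
grasp_force: 0.0
t 2.53 [ 547.6 -199.4  151. ] [-3.141  0.004 -0.148] units [ 0.02 -0.   -0.08]
turn frac [-0.0002  0.0011  0.0004] F [-0.3  0.2  0.6]
```

```bash
python3 -m inch '[[0,0,0,0,0,0,1],[0,0,0,0,0,0,1],[0,0,0,0,0,0,1],[0,0,0,0,0,0,1],[0,0,0,0,0,0,1],[0,0,0,0,0,0,1],[0,0,0,0,0,0,1],[0,0,0,0,0,0,1]]' 80
```

```text
clock: 3.2
eef_pos: [549.1, -199.9, 153.9]
tcp_rot: [3.141, -0.001, -0.148]
contact_force: [-1.6, 0.4, 6.0]
opening: 0.152
grasp_force: 77.9
```

```bash
cat > d.py <<'E'
from h import *
s=r.sense();u=np.array([.148,.989,0]);n=np.array([.989,-.148,0]);e=np.array(s["eef_pos"])-[549.1,-199.9,153.9]
F=np.array(s["contact_force"]);print("draw",round(e@u,1),"side",round(e@n,1),"z",round(e[2],1),"Fdraw",round(F@u,1),"Fside",round(F@n,1),"Fz",round(F[2],1))
E
python3 -m inch '[[0,0,0,0,-0.16,0,1],[0,0,0,0,-0.16,0,1],[0,0,0,0,-0.16,0,1],[0,0,0,0,-0.16,0,1],[0,0,0,0,0,0,1]]'; python3 d.py
```

```text
clock: 3.62
eef_pos: [551.4, -184.3, 153.9]
tcp_rot: [3.14, -0.001, -0.147]
contact_force: [-2.0, -2.2, 6.2]
opening: 0.154
grasp_force: 78.3
draw 15.7 side -0.0 z -0.0 Fdraw -2.4 Fside -1.6 Fz 6.2
```

Bolt moves with low drag. On to the jam.

```bash
python3 -m inch '[[0,0,0,0,-0.08,0,1],[0,0,0,0,-0.08,0,1],[0,0,0,0,-0.04,0,1],[0,0,0,0,0,0,1]]'; python3 d.py
```

```text
clock: 3.95
eef_pos: [551.8, -181.9, 153.9]
tcp_rot: [3.137, -0.001, -0.147]
contact_force: [-4.2, -17.2, 4.6]
opening: 0.155
grasp_force: 78.5
draw 18.2 side 0.0 z 0.0 Fdraw -17.6 Fside -1.6 Fz 4.6
```

Jammed (17.6 N). Push back home.

```bash
python3 -m inch '[[0,0,0,0,0.16,0,1],[0,0,0,0,0.16,0,1],[0,0,0,0,0.16,0,1],[0,0,0,0,0.16,0,1],[0,0,0,0,0.16,0,1],[0,0,0,0,0.08,0,1],[0,0,0,0,0.03,0,1],[0,0,0,0,0,0,1]]'; python3 d.py
```

```text
clock: 4.62
eef_pos: [548.9, -201.1, 153.9]
tcp_rot: [-3.141, -0.001, -0.148]
contact_force: [-0.2, 4.2, 6.1]
opening: 0.15
grasp_force: 79.5
draw -1.2 side 0.0 z -0.0 Fdraw 4.2 Fside -0.8 Fz 6.1
```

```bash
python3 -m inch '[[0,0,0,0,0.06,0,1],[0,0,0,0,0.06,0,1],[0,0,0,0,0,0,1]]'; python3 d.py
```

```text
clock: 4.87
eef_pos: [548.8, -201.7, 153.9]
tcp_rot: [-3.137, -0.0, -0.149]
contact_force: [1.7, 17.3, 8.5]
opening: 0.154
grasp_force: 80.1
draw -1.9 side -0.0 z 0.0 Fdraw 17.4 Fside -0.8 Fz 8.5
```

Home stop felt, so zero is at about -1.7. Second pull, jam expected near 24.

```bash
python3 -m inch '[[0,0,0,0,-0.18,0,1],[0,0,0,0,-0.18,0,1],[0,0,0,0,-0.18,0,1],[0,0,0,0,-0.18,0,1],[0,0,0,0,-0.18,0,1],[0,0,0,0,-0.18,0,1],[0,0,0,0,-0.12,0,1],[0,0,0,0,-0.06,0,1]]'; python3 -m inch '[[0,0,0,0,0,0,1]]' >/dev/null; python3 d.py
```

```text
clock: 5.53
eef_pos: [552.7, -175.9, 153.9]
tcp_rot: [3.137, -0.001, -0.146]
contact_force: [-5.1, -22.4, 3.6]
opening: 0.153
grasp_force: 80.1
draw 24.2 side 0.0 z 0.0 Fdraw -15.7 Fside -3.3 Fz 3.6
```

Jammed at about 26 mm. Push home again.

```bash
python3 -m inch '[[0,0,0,0,0.18,0,1],[0,0,0,0,0.18,0,1],[0,0,0,0,0.18,0,1],[0,0,0,0,0.18,0,1],[0,0,0,0,0.18,0,1],[0,0,0,0,0.18,0,1],[0,0,0,0,0.1,0,1],[0,0,0,0,0.06,0,1]]'; python3 -m inch '[[0,0,0,0,0,0,1]]' >/dev/null; python3 d.py
```

```text
clock: 6.28
eef_pos: [548.8, -201.8, 153.9]
tcp_rot: [-3.137, -0.0, -0.149]
contact_force: [2.8, 22.4, 8.5]
opening: 0.152
grasp_force: 81.4
draw -1.9 side 0.0 z 0.0 Fdraw 14.8 Fside -1.2 Fz 8.7
```

```bash
python3 -m inch '[[0,0,0,0,-0.18,0,1],[0,0,0,0,-0.18,0,1],[0,0,0,0,-0.18,0,1],[0,0,0,0,-0.18,0,1],[0,0,0,0,-0.18,0,1],[0,0,0,0,-0.18,0,1],[0,0,0,0,-0.18,0,1],[0,0,0,0,-0.08,0,1]]'; python3 d.py
```

```text
clock: 7.03
eef_pos: [553.4, -171.4, 153.9]
tcp_rot: [3.14, -0.001, -0.147]
contact_force: [-2.0, -4.0, 5.1]
opening: 0.154
grasp_force: 80.9
draw 28.8 side -0.0 z 0.0 Fdraw -4.2 Fside -1.4 Fz 5.1
```

It runs past 26 mm. Draw it out.

```bash
python3 -m inch '[[0,0,0,0,-0.18,0,1],[0,0,0,0,-0.18,0,1],[0,0,0,0,-0.18,0,1],[0,0,0,0,-0.12,0,1],[0,0,0,0,-0.06,0,1],[0,0,0,0,0,0,1]]'; python3 d.py
```

```text
clock: 7.53
eef_pos: [556.0, -153.5, 153.9]
tcp_rot: [3.141, -0.001, -0.147]
contact_force: [-1.5, -2.4, 5.4]
opening: 0.151
grasp_force: 81.0
draw 46.9 side -0.0 z 0.0 Fdraw -2.6 Fside -1.1 Fz 5.4
```

Drawn about 48.6 mm. Open and rise.

```bash
python3 -m inch '[[0,0,0,0,0,0,0.7],[0,0,0,0,0,0,0.4],[0,0,0,0,0,0,0.2],[0,0,0,0,0,0,0],[0,0,0,0,0,0,0],[0,0,0,0,0,0,0],[0,0,0,0,0,0,0],[0,0,0,0,0,0,0]]'; python3 -m inch '[[0,0,0,0,0,-0.3,0],[0,0,0,0,0,-0.6,0],[0,0,0,0,0,-0.8,0],[0,0,0,0,0,-0.8,0],[0,0,0,0,0,-0.8,0],[0,0,0,0,0,-0.6,0],[0,0,0,0,0,-0.3,0],[0,0,0,0,0,0,0]]'
python3 - <<'E'
from h import *
for n in("side","top"):
    f=grab_frame(n); P=pts(f)
    m=(np.abs(P[...,0]-555)<30)&(np.abs(P[...,1]+155)<30)&(P[...,2]>135)&(P[...,2]<180); q=P[m]; print(n,m.sum(),q.mean(0) if len(q) else 0)
    if n=="side":cv2.imwrite("pics/s2.png",cv2.resize(f["pixels"][70:230,150:370],None,fx=3.5,fy=3.5)[...,::-1])
E
```

```text
clock: 8.2
eef_pos: [555.8, -153.1, 153.2]
tcp_rot: [-3.142, 0.0, -0.148]
contact_force: [-0.1, -0.5, -0.3]
opening: 1.001
grasp_force: 0.0
clock: 8.87
eef_pos: [556.8, -153.3, 260.5]
tcp_rot: [3.141, -0.003, -0.148]
contact_force: [0.8, 0.0, -0.1]
opening: 0.999
grasp_force: 0.0
side 195 [ 551.06680699 -149.23101248  156.56538528]
top 167 [ 552.87794625 -151.53292397  162.92437056]
```

View pics/s2.png

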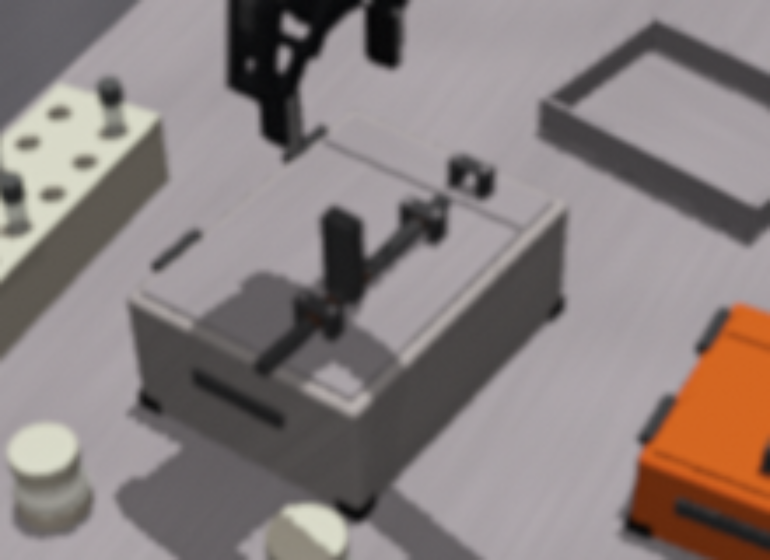

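The handle now stands at (343,255), up against the far strap. The keeper at (470,175) is empty and the gripper is clear above, so I'm handing it in.

```bash
python3 -c "
from rig import r
print(r.sign_off())"
```

```text
the job is handed in; nothing more can be done
None
```

The large case's seized bolt is worked free and left drawn about 48 of its 50 mm; the small case's bolt was never touched, the gripper is clear, and the job was handed in at about 9 s (sign-off gave no verdict).

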